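# Couple the specimen stage to the microscope foot

### The job

Mount the specimen stage on the white microscope foot: raise its red-knobbed coupler handle, lower the coupler onto the steel ball so that its tail lies on the rubber rest between the two cheeks, and press it gently but fully home past the spring catch; then press the handle all the way down to lock it. The ball's height is not known beforehand, so feel for it and never push hard on the foot, and leave the lens cap, the jar and the slide box where they are.

Things in the scene. Friction and masses are not known exactly. Their poses are not given: they have to be found in the camera images.
- coupler: Loose specimen stage with ball coupler, 0.7 to 0.9 kg, level on the desk. Origin: on its underside, on the socket's axis; z up, +x to the round white plate (64 mm across, centred 72 mm ahead, top 28 mm high, on a rubber foot), -x to the tail. Over the origin: grey coupler block, 44 x 44 mm, 60 mm high, to be gripped across y; its two y sides are bare over their whole height.
- socket (a point): Centre of the socket's flat roof inside the block, 38 mm over the underside. The socket is 33 mm square, open below. Two sprung brass catches in it meet the ball when the block is still about 14 mm above home. Getting past them takes 18 to 27 N in all (the stage's own 7 to 9 N included); the push then falls off sharply and the block goes down until the roof rests on the ball.
- tail (a point): Centre of the underside of the dark steel tail block (20 mm long, 42 mm wide, 26 mm high), 102 mm behind the coupler's origin (-x), at the same level. Two rails, 42 mm wide over both, tops 26 mm high, join it to the coupler block.
- handle (a joint): Angle of the red-knobbed handle: 0 = fully down (locked, lying level over the rails), 0.9 rad = upper stop. It stays where it is left (friction 0.12 N m). Down, its steel claw bars the mouth of the socket, so that no ball can enter, or holds a seated ball from below; from 0.5 rad up the socket is clear. Unless the ball is fully home the handle cannot come down to 0.
- handle_hinge (a point): Middle of the handle's hinge axis (the coupler's y), 28 mm behind the coupler's origin, 42 mm above its underside. From it the handle runs back (-x) when down, and its end swings up and forward in raising.
- handle_grip (a point): Centre of the red ball knob, 20 mm across, at the handle's end; with the handle down 64 mm behind and 6 mm above the hinge, 48 mm above the coupler's underside. A knob pinched across y turns freely between the fingers. The steel bar from hinge to knob is 11 mm wide (y), 8 mm thick, centred at the knob's height. Handle down, 12 mm are free between knob and rails or tail block.
- stand: White microscope foot, fixed: plate 220 x 150 mm, 16 mm thick. Origin: under the plate (desk level), straight below the ball; z up, -x to the rest. On it a sprung carriage, about 7 N/mm with 7 mm of give, carries ball and rest; more than 33 N down on it harms it. When the stage is home it is level, with its underside at the height of the rest's top.
- ball_foot (a point): Point on the top of the white plate (16 mm over the desk) straight below the steel ball. The ball is 30 mm across on a 14 mm neck. Its height has been set anywhere within 36 mm and is not measured: its top is 88 to 124 mm above the desk (ball and rest move together, ball top 38 mm above rest top).
- rest_foot (a point): Point on the level of the plate's top straight below the middle of the black rubber rest, 102 mm behind the ball's axis. The rest is 24 mm long, 50 mm wide, its top 50 to 86 mm above the desk, between two aluminium cheeks 50 mm apart that stand 8 mm above it.
- lens_cap: Bystander: black lens cap, 52 mm across, 16 mm high; origin under its centre.
- jar: Bystander: amber glass specimen jar, 44 mm across, 65 mm high; origin under its centre.
- slide_box: Bystander: blue slide box, 90 x 70 x 35 mm; origin under its centre.
Mind the look-alikes: they are no part of the job. Of the things that look like the coupler, take the one that is farthest to the robot's right at the start.

How it is judged:
By the outcome, as a careful person would: the job done as asked, in the order asked, and still so for the second after the job is handed in, with the robot touching nothing.
It also fails if it takes over 64 s, if anything falls off the work surface, if the arm or the gripper's body presses on something with over 40 N, if the wrist force passes 120 N, or if a joint passes its speed limit or range.

### The arm

A 7-joint arm with a two-finger parallel gripper is mounted at the origin on the work surface. World frame = base frame: x ahead of the robot, y to its left, z up, the work surface at z = 0. Lengths are in m, angles in rad, forces in N, time in s.
With the tool pointing down it reaches from about 0.425 to 0.95 m from the base axis. Payload 4.7 kg.
Tool frame: the origin (TCP) lies between the finger pads; the fingertips stand 25 mm ahead of it and the grasp point (between the pads) lies 6 mm ahead of it; x points along the fingers, z is the direction in which the jaws open and shut, and the axes are right-handed (so a half turn about x gives the same grasp; the last joint's range is limited). The gripper opens to 85 mm and grips with 20 to 120 N. Pads are 22 mm wide; open, the fingers measure 114 mm over their backs; the gripper's body (76 mm by 85 mm) begins 54 mm behind the grasp point. The pads swing forward as they close: fully open they stand 13 mm farther back than shut.
Start: joints at [1.249, 0.469, -0.049, 1.532, 0.024, 1.141, -0.082], TCP at [0.195, -0.646, 0.256] pointing down, gripper open.
Joint ranges: [-2.59, 2.59], [-0.33, 1.99], [-1.39, 1.29], [0.1, 2.45], [-1.04, 4.18], [0.21, 1.99], [-2.66, 2.66]. Speed limits (rad/s): [2.57, 2.57, 3.14, 3.14, 3.14, 3.14, 3.14].

### API

Orientations are given as a 3x3 rotation matrix whose columns are the frame's x, y, z axes.
In Python, from rig import * gives the robot as it stands. Calls block until the motion is done:
- movep(position, orientation): joint-space move of the TCP to a pose.
- move_l(position, attitude=None, feed=0.15, until_force=None): straight line of the TCP; attitude=None keeps the orientation; feed is the mean speed in m/s. With until_force (N) it stops when the force on the tool has changed by that much, and returns True; else False.
- move_joints(angles): joint-space move.
- command_gripper(opening, newtons=None): finger opening in m; newtons is the grip in N (None keeps the last); returns when the fingers have stopped.
- sleep(seconds).
- inverse_kinematics(position, orientation): joint angles nearest the present ones, or None.
- sense(): the state.
- camera(name): name is "scene" or "top"; returns (picture, depth): 384x512x3 uint8, red, green, blue; 384x512 float32, m along the optical axis (not along the pixel's ray), 0 where there is no reading.
- camera_params(name): a dict with "K" (3x3 intrinsics, pixels), "dist" ([k1, k2, p1, p2, k3] as OpenCV has them; the pictures are not rectified), "position" and "rotation" of the camera in the world. Camera axes: x right, y down, z forward; pixel columns grow to the right and rows downward; lengths in m; the calibration is good to about 2 mm. A picture is of the moment at which its call begins. camera_params takes no time and is no camera call.
A pose or a line that the arm cannot do raises Unreachable and nothing moves.
- finish_job(): hands the job in, once; it reports no verdict.
The state is a dict: "time_s": time; "joint_pos": joint angles; "qd": joint speeds; "joint_efforts": joint torques, N m; "position": TCP position; "tcp_rot": TCP orientation; "wrist_force": force on the tool from outside, world axes, zero at the start; "ft_torque": the same for the moment, N m; "finger_gap": finger opening in m.
Only numpy, scipy, OpenCV 4.12 (cv2) and the standard library are available. Lean on these libraries where they do the work, as an engineer would, in place of code of your own. Each camera call takes 0.05 s, during which the arm holds its last target.

## Working session

There is one attempt and no reset: what is moved stays moved. The work goes in short steps, each a Python script; the robot and the scene stay as the last script left them, time stands still between calls to the robot, and variables do not carry over. Pictures are saved under pics/ and viewed, and the job is handed in when it is done.

```bash
ls; mkdir -p pics; python3 - <<'E'
from rig import *
import cv2,numpy as np
for n in("scene","top"):
    p,d=camera(n); np.savez(f"{n}0.npz",p=p,d=d)
    cv2.imwrite(f"pics/{n}0.png",cv2.resize(p[:,:,::-1],(800,600),interpolation=cv2.INTER_CUBIC))
    c=camera_params(n);print(n,c)
s=sense();print(s)
E
```

```text
pics
scene {'K': array([[404.21922271,   0.        , 256.89904653],
       [  0.        , 404.21922271, 201.54206956],
       [  0.        ,   0.        ,   1.        ]]), 'dist': array([-0.11612149,  0.        ,  0.        ,  0.        ,  0.        ]), 'position': array([ 0.99326504, -0.56902045,  0.81425938]), 'rotation': array([[ 0.82012406,  0.40721382, -0.40196197],
       [ 0.57187574, -0.56022904,  0.59925083],
       [ 0.01883245, -0.72133232, -0.69233303]])}
top {'K': array([[394.68673893,   0.        , 251.27129076],
       [  0.        , 394.68673893, 201.88009658],
       [  0.        ,   0.        ,   1.        ]]), 'dist': array([0.03460838, 0.        , 0.        , 0.        , 0.        ]), 'position': array([0.34903753, 0.09834906, 1.03065103]), 'rotation': array([[-0.16851312, -0.96230924,  0.21345783],
       [-0.98568389,  0.16572705, -0.03101314],
       [-0.0055315 , -0.21562807, -0.9764599 ]])}
{'time_s': 0.1, 'joint_pos': array([ 1.2491091 ,  0.46935774, -0.04859072,  1.53360228,  0.02409565,
        1.14099579, -0.0822903 ]), 'qd': array([-5.06268588e-05, -1.19628349e-03, -1.06308817e-03, -2.42004872e-03,
       -3.65967128e-04, -9.52402931e-04,  1.56825904e-03]), 'joint_efforts': array([-3.74654837e-04, -5.11515570e+01, -4.67302592e-02, -2.38392395e+01,
        1.09323216e-02,  4.35681635e-03, -2.06372093e-06]), 'position': array([ 0.19469018, -0.64579788,  0.25535659]), 'tcp_rot': array([[-5.71048727e-04,  9.57433386e-01,  2.88653746e-01],
       [ 1.68356303e-03,  2.88654304e-01, -9.57431908e-01],
       [-9.99998420e-01, -6.07734960e-05, -1.77673513e-03]]), 'wrist_force': array([-0.44919045, -0.17621866,  0.32382137]), 'ft_torque': array([ 0.07160795, -0.01529779, -0.00992491]), 'finger_gap': 0.08528065506660408}
```

View pics/scene0.png

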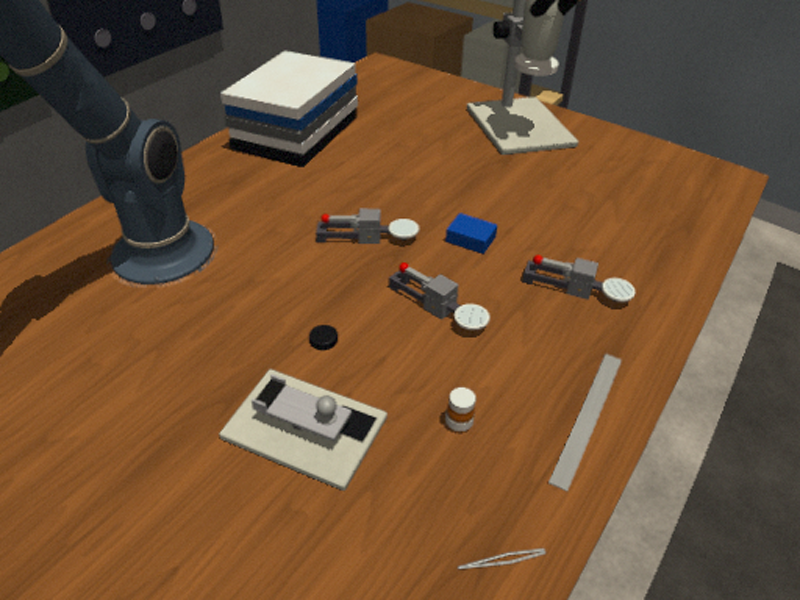

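View pics/top0.png

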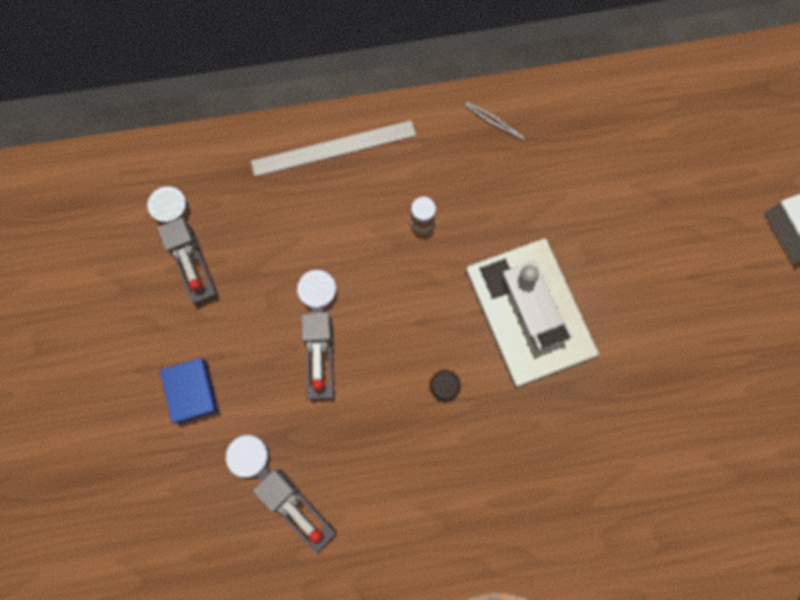

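The top view shows three look-alike couplers, with blocks at about A (176,235), B (316,328) and C (273,490) at 800x600. Image right is roughly the robot's right (-y), so B looks like the right one. I'll check that with coordinates and a crop.

```bash
cat > h.py <<'E'
import numpy as np,cv2
from rig import *
def ray(n,uv):  # uv in 512x384 px
    c=camera_params(n)
    q=cv2.undistortPoints(np.array([[uv]],float),c["K"],c["dist"])[0,0]
    return c["position"],c["rotation"]@np.array([q[0],q[1],1.0])
def at_z(n,uv,z):
    o,r=ray(n,uv); return o+r*(z-o[2])/r[2]
def proj(n,P):
    c=camera_params(n);R=c["rotation"].T
    return cv2.projectPoints(np.atleast_2d(np.asarray(P,float)),cv2.Rodrigues(R)[0],-R@c["position"],c["K"],c["dist"])[0][:,0]
def cloud(n,d):
    c=camera_params(n);v,u=np.mgrid[:384,:512]
    q=cv2.undistortPoints(np.stack([u,v],-1).reshape(-1,1,2).astype(float),c["K"],c["dist"])[:,0]
    P=np.c_[q,np.ones(len(q))]*d.reshape(-1,1)
    W=(P@c["rotation"].T+c["position"]).reshape(384,512,3); W[d<=0]=np.nan
    return W
def crop(p,name,u0,v0,u1,v1,s):
    cv2.imwrite(name,cv2.resize(p[v0:v1,u0:u1,::-1],None,fx=s,fy=s,interpolation=cv2.INTER_CUBIC))
E
python3 - <<'E'
from h import *
k=.64
for nm,uv,z in [("Ablk",(176,235),.06),("Bblk",(316,328),.06),("Cblk",(273,490),.06),("Bplate",(317,289),.028),("Bknob",(318,384),.048),("ball",(530,272),.1)]:
    print(nm,at_z("top",(uv[0]*k,uv[1]*k),z).round(3))
t=np.load("top0.npz");s=np.load("scene0.npz")
crop(t["p"],"pics/t_B.png",170,160,240,265,7.0*.8)
crop(t["p"],"pics/t_st.png",270,140,400,255,6)
crop(s["p"],"pics/s_B.png",235,155,335,225,8)
crop(s["p"],"pics/s_st.png",130,225,260,320,6)
W=cloud("top",t["d"])
for uv in [(316,328),(317,289),(318,384),(530,272),(490,330),(555,338)]:
    print(uv,W[int(uv[1]*k),int(uv[0]*k)].round(3))
E
```

```text
Ablk [0.756 0.398 0.06 ]
Bblk [0.562 0.192 0.06 ]
Cblk [0.325 0.291 0.06 ]
Bplate [0.635 0.184 0.028]
Bknob [0.474 0.203 0.048]
ball [ 0.585 -0.155  0.1  ]
(316, 328) [0.564 0.193 0.059]
(317, 289) [0.638 0.186 0.028]
(318, 384) [0.475 0.203 0.056]
(530, 272) [ 0.586 -0.156  0.095]
(490, 330) [ 0.522 -0.091  0.003]
(555, 338) [ 0.482 -0.181  0.059]
```

```bash
cd pics; python3 -c "
import cv2,numpy as np
for a,b,o in (('t_B.png','s_B.png','m1.png'),):
    x=cv2.imread(a);print(x.shape,cv2.imread(b).shape,cv2.imread('t_st.png').shape,cv2.imread('s_st.png').shape)"
```

```text
(588, 392, 3) (560, 800, 3) (690, 780, 3) (570, 780, 3)
```

View pics/t_B.png

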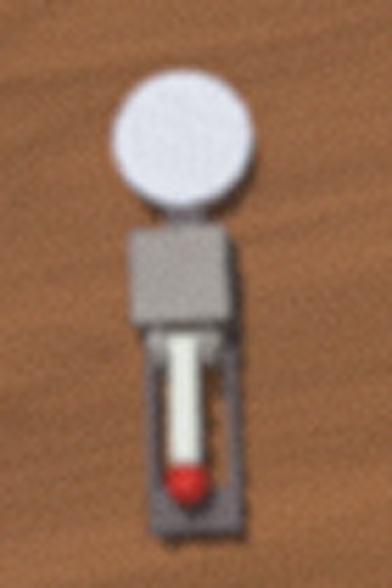

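View pics/s_B.png

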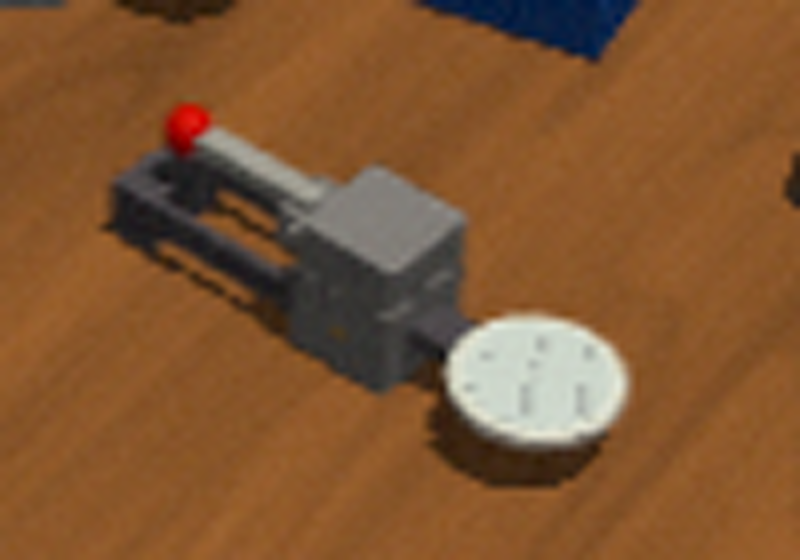

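View pics/t_st.png

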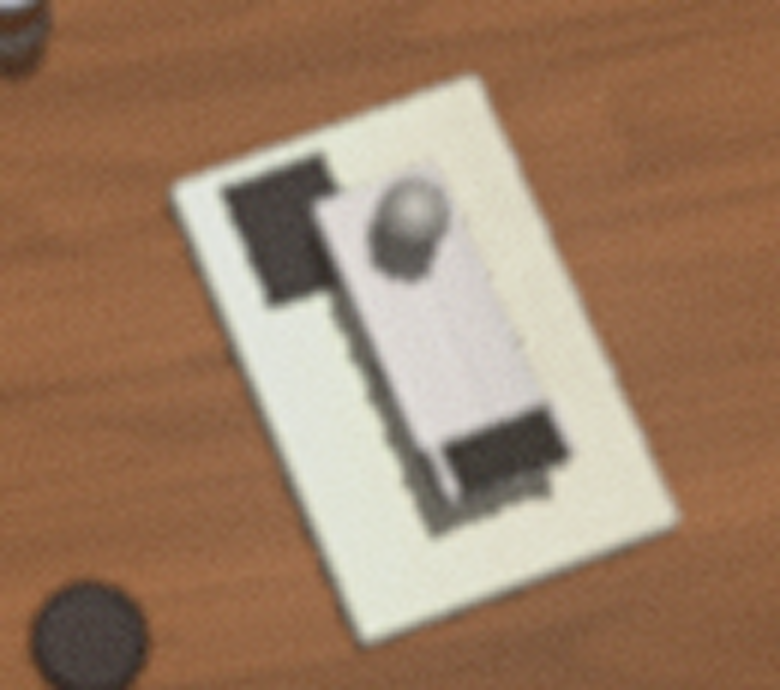

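View pics/s_st.png

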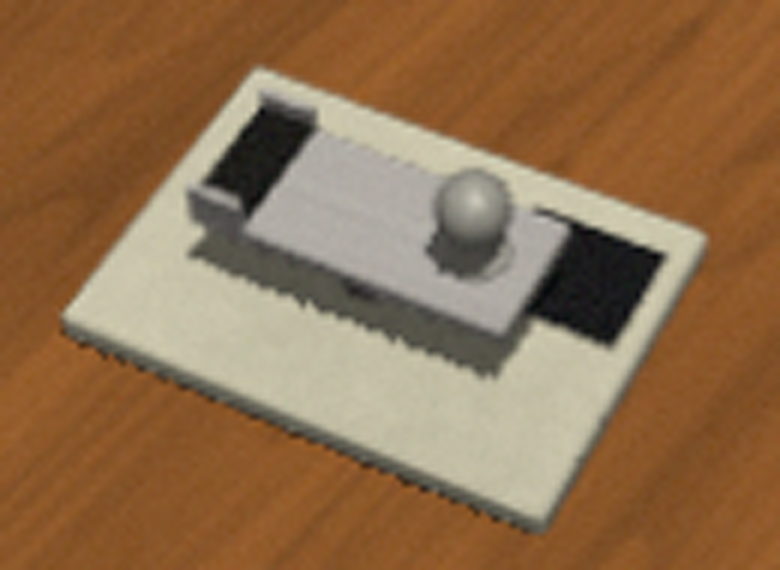

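B (y=0.192, against 0.291 and 0.398) is the farthest right, and the crop shows the block, handle and plate as described. Next I'll refine the coupler and ball/stand poses using both cameras' depth.

```bash
cat >> h.py <<'E'
from scipy.optimize import least_squares
def sphere(W,c0,r=.015,tol=.006):
    c=np.array(c0,float)
    for _ in range(6):
        d=np.linalg.norm(W-c,axis=-1); m=np.abs(d-r)<tol; m&=W[...,2]>c[2]-.009
        P=W[m]; c=least_squares(lambda c:np.linalg.norm(P-c,axis=1)-r,c,loss='soft_l1',f_scale=.001).x
    return c,len(P),np.std(np.linalg.norm(P-c,axis=1)-r)
def toprect(W,c0,zlo,zhi,rad):
    m=(np.hypot(W[...,0]-c0[0],W[...,1]-c0[1])<rad)&(W[...,2]>zlo)&(W[...,2]<zhi)
    P=W[m]; r=cv2.minAreaRect(P[:,:2].astype(np.float32)*1000)
    return P.mean(0),r,len(P)
E
python3 - <<'E'
from h import *
for n in("top","scene"):
    f=np.load(n+"0.npz"); W=cloud(n,f["d"])
    print(n)
    for nm,c0 in(("blk",(.562,.192)),):
        m,r,k=toprect(W,c0,.054,.066,.04);print(" top face",m.round(4),np.round(r[0],1),np.round(r[1],1),round(r[2],1),k)
    for zc in(.085,.1): print(" ball",*sphere(W,(.586,-.156,zc)))
    m,r,k=toprect(W,(.636,.186),.022,.034,.045);print(" plate",m.round(4),np.round(r[0],1),np.round(r[1],1),k)
    p=f["p"].astype(int); red=(p[...,0]>120)&(p[...,1]<60)&(p[...,2]<60)&(np.hypot(W[...,0]-.475,W[...,1]-.203)<.03)
    print(" knob px",red.sum(), W[red].mean(0).round(4),sphere(W,(.476,.203,.048),.010,.005))
    # desk and plate heights
    m=(np.hypot(W[...,0]-.45,W[...,1]-.05)<.03); print(" desk",np.nanmean(W[m][:,2]),np.nanstd(W[m][:,2]))
    w=(p.min(-1)>150)&(np.hypot(W[...,0]-.54,W[...,1]+.165)<.15)&(W[...,2]<.026)&(W[...,2]>.008)
    P=W[w];r=cv2.minAreaRect(P[:,:2].astype(np.float32)*1000);print(" stand plate",len(P),P[:,2].mean(),np.round(r[0],1),np.round(r[1],1),round(r[2],1))
E
```

```text
top
 top face [0.5655 0.1934 0.0602] [557.9 194.7] [43.4 61.5] 81.5 314
 ball [ 0.58687999 -0.15682831  0.08236231] 115 0.0012876885669550454
 ball [ 0.58629042 -0.15584328  0.10908317] 0 nan
 plate [0.6353 0.1851 0.0283] [636.2 186.6] [63.1 67. ] 473
 knob px 26 [0.4728 0.2041 0.0538] (array([0.47684832, 0.2033014 , 0.04933185]), 65, np.float64(0.0017243787620772261))
 desk 0.0009726671223495591 0.003477553777204411
 stand plate 2677 0.01617251357072866 [ 542.2 -165. ] [218.3 148.2] 11.3
scene
 top face [0.5673 0.1908 0.0589] [559.8 194.1] [47.5 64.9] 79.3 182
 ball [ 0.58778909 -0.15520117  0.08143306] 134 0.001182431218432188
 ball [ 0.58856006 -0.1577448   0.11076001] 0 nan
 plate [0.6359 0.1842 0.0272] [635.1 188.4] [63.3 72.1] 324
 knob px 20 [0.4767 0.201  0.0546] (array([0.47567782, 0.2041193 , 0.04820263]), 39, np.float64(0.0018341194841423108))
 desk -0.00011996567004297132 0.00321014341858172
 stand plate 2237 0.015308765840664295 [ 543.5 -164.5] [216.8 148.4] 11.0
  ret = _var(a, axis=axis, dtype=dtype, out=out, ddof=ddof,
  arrmean = um.true_divide(arrmean, div, out=arrmean,
  ret = ret.dtype.type(ret / rcount)
```

```bash
cat >> h.py <<'E'
def Rz(a): return np.array([[np.cos(a),-np.sin(a),0],[np.sin(a),np.cos(a),0],[0,0,1]])
def coupler_pts(o,yaw,th=0.0):
    def box(x0,x1,y0,y1,z): return [(x0,y0,z),(x1,y0,z),(x1,y1,z),(x0,y1,z),(x0,y0,z)]
    t=np.linspace(0,2*np.pi,40);L=[]
    L.append(box(-.022,.022,-.022,.022,.06)); L.append(box(-.112,-.092,-.021,.021,.026))
    L.append([(.072+.032*np.cos(a),.032*np.sin(a),.028) for a in t])
    L.append(box(-.022,.022,-.022,.022,.0))
    return [np.asarray(l)@Rz(yaw).T+o for l in L]
def stand_pts(b,yaw,ztop):
    t=np.linspace(0,2*np.pi,40);zr=ztop-.038
    L=[[(-.114,-.025,zr),(-.09,-.025,zr),(-.09,.025,zr),(-.114,.025,zr),(-.114,-.025,zr)]]
    return [np.asarray(l)@Rz(yaw).T+np.array([b[0],b[1],0]) for l in L]+[np.array([b[0],b[1],ztop-.015])+.015*np.c_[np.cos(t)*1,np.sin(t),0*t]]
def overlay(n,p,Ls,name,box,s):
    u0,v0,u1,v1=box
    im=cv2.resize(p[v0:v1,u0:u1,::-1],None,fx=s,fy=s,interpolation=cv2.INTER_CUBIC)
    for L in Ls:
        q=(proj(n,L)-[u0,v0]+.5)*s-.5
        cv2.polylines(im,[np.round(q).astype(int)],False,(0,255,0),1)
    cv2.imwrite(name,im)
E
cat > ov.py <<'E'
from h import *
import sys
o=np.array([.5655,.193,0]);yw=np.deg2rad(-7.)
b=(.5873,-.156);sy=np.deg2rad(11.2)
for n,bc,bs in(("top",(170,160,240,265),(270,140,400,255)),("scene",(235,155,335,225),(130,225,260,320))):
    p=np.load(n+"0.npz")["p"]
    overlay(n,p,coupler_pts(o,yw),f"pics/oc_{n}.png",bc,7 if n=="scene" else 5.5)
    overlay(n,p,stand_pts(b,sy,.097),f"pics/os_{n}.png",bs,5)
a=[cv2.imread(f"pics/o{k}_{n}.png") for n in("top","scene") for k in "cs"]
def row(x,y):
    h=max(x.shape[0],y.shape[0]);f=lambda i:cv2.copyMakeBorder(i,0,h-i.shape[0],0,0,0)
    return np.hstack([f(x),f(y)])
for i,n in((0,"top"),(2,"scene")):
    r=row(a[i],a[i+1]);s=min(1,800/r.shape[1]);print(r.shape)
    for k in(0,1): print(a[i+k].shape)
E
python3 ov.py
```

```text
(578, 1035, 3)
(578, 385, 3)
(575, 650, 3)
(490, 1350, 3)
(490, 700, 3)
(475, 650, 3)
```

View pics/oc_top.png

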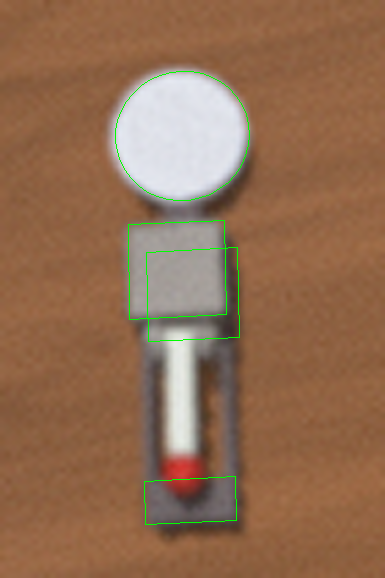

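View pics/oc_scene.png

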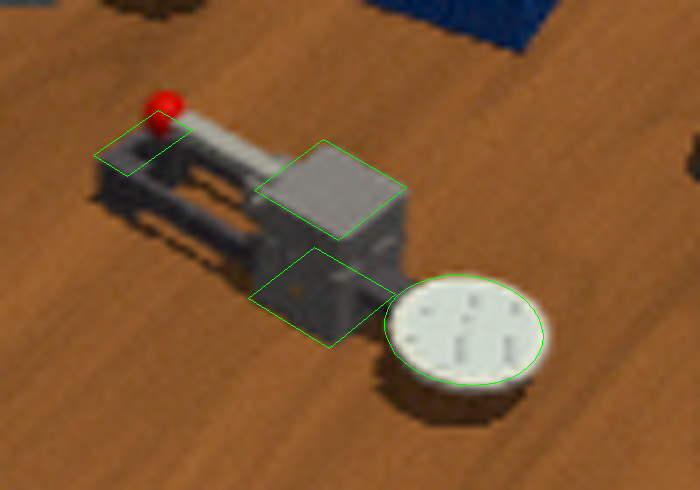

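View pics/os_top.png

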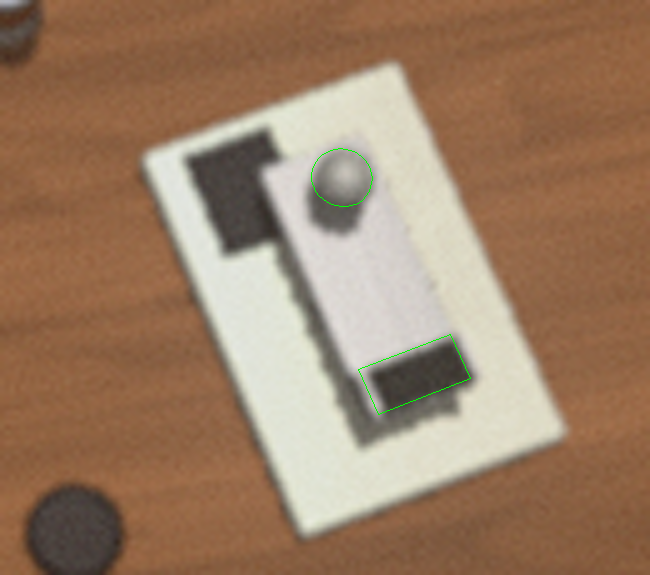

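View pics/os_scene.png

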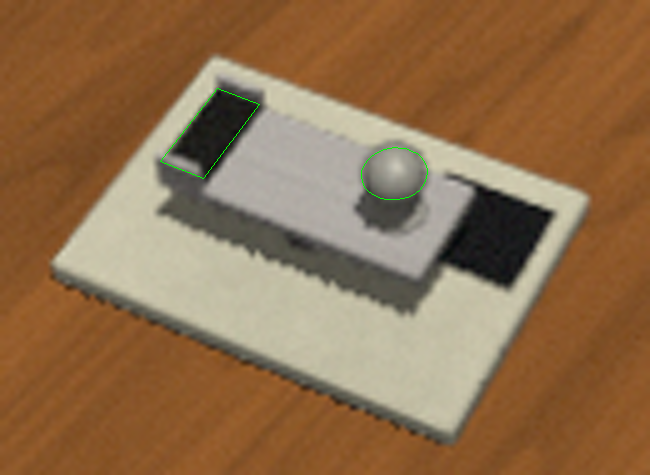

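```bash
cat >> h.py <<'E'
O=np.array([.5655,.193,0]);YW=np.deg2rad(-7.3)
def Rt(yaw):
    z=-np.array([-np.sin(yaw),np.cos(yaw),0]);x=np.array([0,0,-1.]);return np.c_[x,np.cross(z,x),z]
def knob(th):
    a=th+np.arctan2(6,64);r=.0643
    return O+Rz(YW)@np.array([-.028-r*np.cos(a),0,.042+r*np.sin(a)])
def shot(tag,boxes={"top":(0,0,512,384),"scene":(0,0,512,384)},s=1.5):
    for n in boxes:
        p,d=camera(n);np.savez(f"{n}_{tag}.npz",p=p,d=d);crop(p,f"pics/{n}_{tag}.png",*boxes[n],s)
def st(): 
    s=sense();print("t",round(s["time_s"],2),"p",s["position"].round(4),"F",s["wrist_force"].round(2),"T",s["ft_torque"].round(2),"gap",round(s["finger_gap"],4));return s
E
python3 - <<'E'
from h import *
R=Rt(YW)
k=knob(0); OFF=np.array([0,0,.006+.005])  # grasp pt 5 mm above knob centre
command_gripper(.05)
movep(k+OFF+[0,0,.07],R); st()
move_l(k+OFF); s=st()
print(s["tcp_rot"].round(3).tolist())
command_gripper(.015,25); st()
shot("a",{"top":(170,160,240,265),"scene":(205,140,345,225)},5)
E
```

```text
t 3.71 p [0.4746 0.2041 0.129 ] F [0.05 0.25 0.85] T [ 0.01 -0.    0.03] gap 0.0501
t 4.33 p [0.4745 0.2051 0.0594] F [-0.12  0.18 -0.19] T [-0.02  0.01  0.06] gap 0.0502
[[0.001, 0.992, -0.127], [0.0, -0.127, -0.992], [-1.0, 0.0, -0.001]]
t 4.72 p [0.4748 0.2049 0.0598] F [-0.18 -1.62  5.25] T [-0.08  0.06 -0.03] gap 0.0179
```

View pics/scene_a.png

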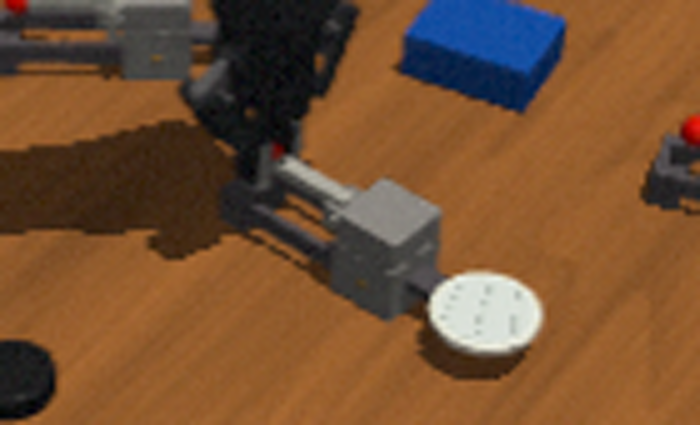

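The pads hold the knob about 4.5 mm above its centre (gap 17.9 mm). I'll regrip 4 mm lower.

```bash
python3 - <<'E'
from h import *
R=Rt(YW); OFF=np.array([0,0,.0068])
command_gripper(.03)
move_l(knob(0)+OFF,R,feed=.05); st()
command_gripper(.015,25); s=st()
d=s["position"]-(knob(0)+OFF); print(d)
for th in (.15,.3,.45,.6,.75,.84):
    move_l(knob(th)+OFF,R,feed=.06); st()
shot("b",{"top":(170,160,240,265),"scene":(205,140,345,225)},5)
E
```

```text
t 5.34 p [0.4739 0.2045 0.0543] F [-0.5  -0.32 -0.2 ] T [0.02 0.01 0.02] gap 0.03
t 5.6 p [0.4741 0.2049 0.0548] F [ 0.11  0.03 -1.42] T [0.14 0.04 0.02] gap 0.0181
[-1.00513774e-04  2.08119514e-04 -2.96298687e-05]
t 5.91 p [0.4757 0.2044 0.0648] F [-1.32 -0.17  0.57] T [-0.05  0.38  0.03] gap 0.0179
t 6.22 p [0.4791 0.2042 0.074 ] F [-0.98 -0.23  0.29] T [-0.08  0.46 -0.  ] gap 0.0184
t 6.53 p [0.4836 0.2035 0.0826] F [-1.68 -1.34  1.28] T [-0.14  0.4  -0.02] gap 0.0179
t 6.83 p [0.4893 0.2029 0.0905] F [-0.53 -1.05  0.86] T [-0.21  0.31 -0.04] gap 0.0179
t 7.14 p [0.4962 0.2021 0.0974] F [-0.92 -0.7   0.93] T [-0.19  0.31  0.03] gap 0.018
t 7.39 p [0.5004 0.2015 0.1008] F [-1.19 -0.8   1.95] T [-0.17  0.23  0.  ] gap 0.0179
```

View pics/scene_b.png

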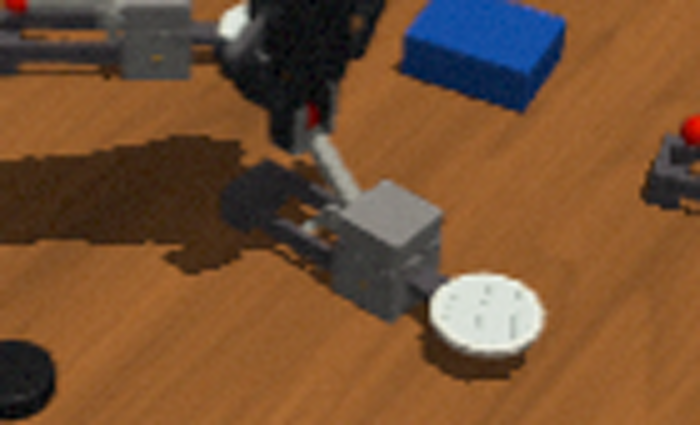

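```bash
python3 - <<'E'
from h import *
R=Rt(YW)
command_gripper(.034)
p=sense()["position"]
move_l(p+[0,0,.05],R,feed=.2)
command_gripper(.075)
move_l([O[0],O[1],.15],R,feed=.2)
move_l([O[0],O[1],.050],R,feed=.12); st()
shot("c",{"top":(170,160,240,265),"scene":(205,140,345,225)},5)
command_gripper(.03,90); st()
move_l([O[0],O[1],.070],R,feed=.1); sleep(.3);st()
E
```

```text
t 10.13 p [0.566  0.1934 0.0507] F [-0.63  0.35 -0.17] T [ 0.   -0.04 -0.01] gap 0.0751
t 10.62 p [0.5661 0.1937 0.051 ] F [-0.09  0.29  6.2 ] T [0.04 0.15 0.03] gap 0.0428
t 11.28 p [0.5651 0.1928 0.0694] F [-0.72  0.57 -5.93] T [ 0.03 -0.09 -0.  ] gap 0.0432
```

View pics/scene_c.png

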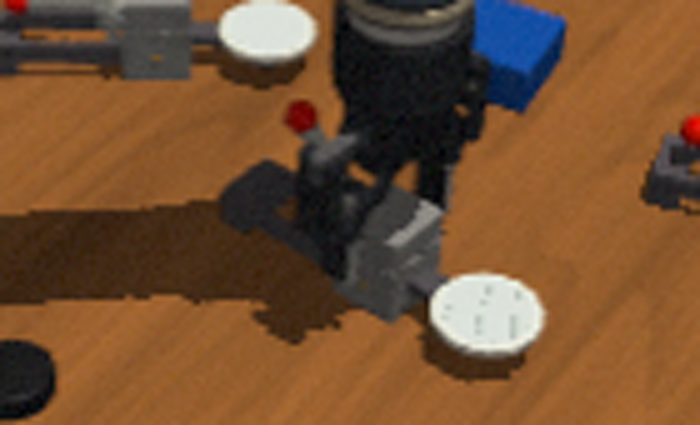

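```bash
python3 - <<'E'
from h import *
shot("d",{"top":(170,150,260,275),"scene":(205,120,345,225)},5)
E
```

```text
(no output)
```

View pics/scene_d.png

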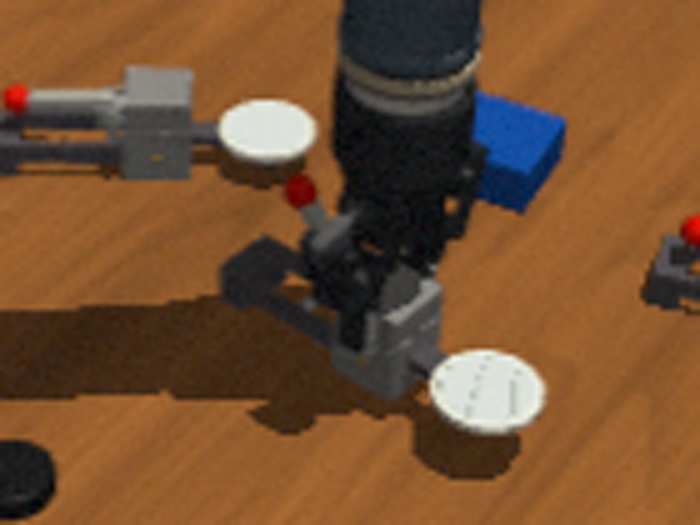

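View pics/top_d.png

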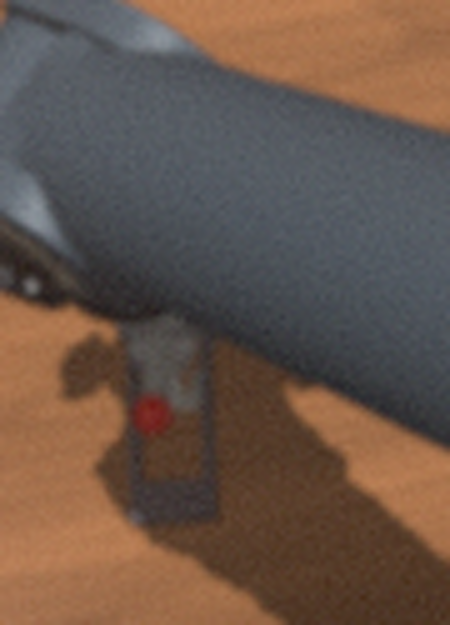

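```bash
python3 - <<'E'
from h import *
SY=np.deg2rad(11.5)
move_l([O[0],O[1],.19],Rt(YW),feed=.2)
move_l([.5873,-.156,.19],Rt(SY),feed=.2)
move_l([.5873,-.156,.168],Rt(SY),feed=.1); sleep(.3)
s=st();s=st()
shot("e",{"top":(250,110,410,260),"scene":(110,170,290,310)},4.4)
o=s["position"].copy();o[2]-=.051
x=s["tcp_rot"][:,1];yw=np.arctan2(-s["tcp_rot"][0,2]*-1,-s["tcp_rot"][1,2]);print(np.rad2deg(yw))
for n,b in(("top",(250,110,410,260)),("scene",(110,170,290,310))):
    f=np.load(f"{n}_e.npz")
    overlay(n,f["p"],coupler_pts(o,SY)[1:3]+[coupler_pts(o,SY)[3]],f"pics/oe_{n}.png",b,4.4)
    W=cloud(n,f["d"]);print(n)
    c=o+Rz(SY)@[.072,0,0];m,r,k=toprect(W,c,.13,.157,.045);print("plate mean",m.round(4),"pred",c.round(4)[:2],"size",np.round(r[0],1),np.round(r[1],1),k)
    P=W[(np.hypot(*(W[...,:2]-c[:2]).transpose(2,0,1))<.028)&(W[...,2]>.12)&(W[...,2]<.17)];
    if len(P)>20:
        A=np.c_[P[:,:2]-c[:2],np.ones(len(P))];print("plane",np.linalg.lstsq(A,P[:,2],rcond=None)[0].round(4),"pred z",o[2]+.028)
    c=o+Rz(SY)@[-.102,0,0];m,r,k=toprect(W,c,.12,.16,.03);print("tail mean",m.round(4),"pred",c.round(4)[:2],o[2]+.026,np.round(r[0],1),np.round(r[1],1),k)
E
```

```text
t 14.69 p [ 0.5876 -0.156   0.1685] F [ 0.41 -0.56 -7.46] T [-0.01 -0.04  0.02] gap 0.0427
t 14.69 p [ 0.5876 -0.156   0.1685] F [ 0.41 -0.56 -7.46] T [-0.01 -0.04  0.02] gap 0.0427
11.497095602867361
top
plate mean [ 0.6581 -0.1389  0.1457] pred [ 0.6582 -0.1416] size [ 657.8 -137. ] [56.8 69.1] 519
plane [-0.008  -0.005   0.1459] pred z 0.14552827695322282
tail mean [ 0.4915 -0.1745  0.1412] pred [ 0.4877 -0.1763] 0.14352827695322282 [ 495.9 -175.8] [32.8 42.8] 235
scene
plate mean [ 0.6578 -0.1435  0.1444] pred [ 0.6582 -0.1416] size [ 655.4 -140. ] [63.2 73.1] 647
plane [-0.0025  0.0119  0.145 ] pred z 0.14552827695322282
tail mean [ 0.4955 -0.1793  0.1373] pred [ 0.4877 -0.1763] 0.14352827695322282 [ 496.1 -177.3] [32.6 44.3] 269
```

View pics/oe_scene.png

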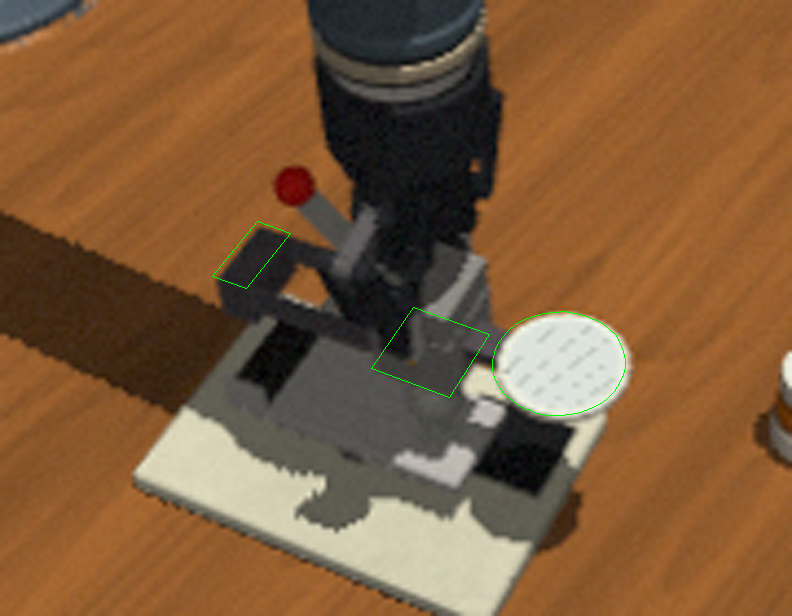

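View pics/oe_top.png

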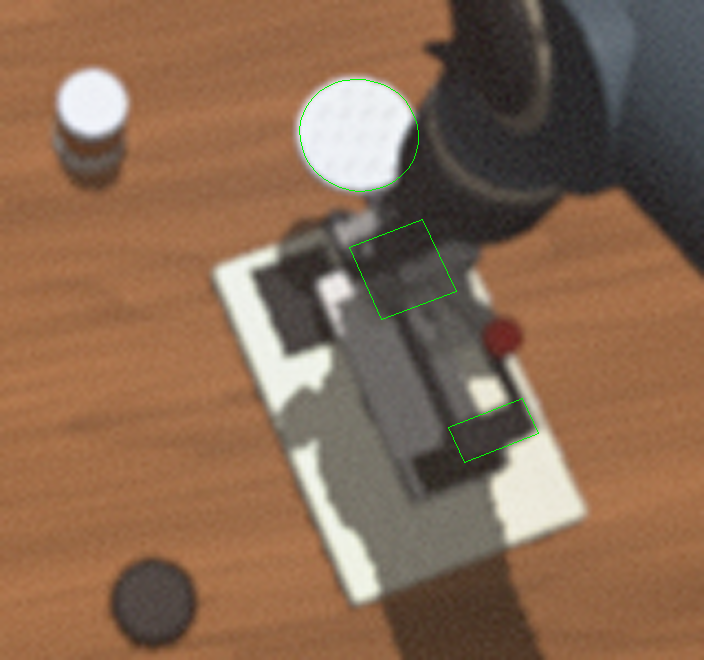

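```bash
python3 - <<'E'
from h import *
SY=np.deg2rad(11.5);o=np.array([.5876,-.156,.1175])
p=np.load("scene_e.npz")["p"]
def tb(z): return np.array([(-.112,-.021,z),(-.092,-.021,z),(-.092,.021,z),(-.112,.021,z),(-.112,-.021,z)])@Rz(SY).T+o
overlay("scene",p,[tb(.026),tb(0)],"pics/tail.png",(140,210,240,270),8)
E
```

```text
(no output)
```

View pics/tail.png

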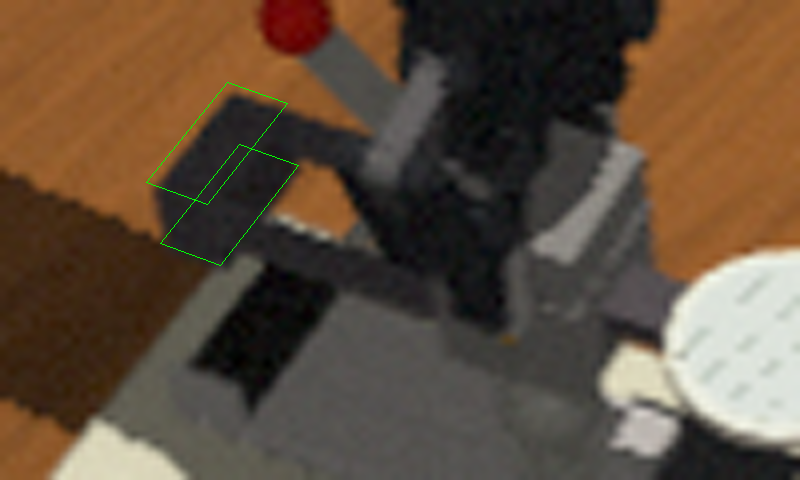

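```bash
python3 - <<'E'
from h import *
R=Rt(np.deg2rad(11.5))
for z in(.140,.134,.128,.125):
    h=move_l([.5873,-.156,z],R,feed=.03 if z<.14 else .06,until_force=4); s=st()
    if h: print("contact");break
E
```

```text
t 15.41 p [ 0.5874 -0.1559  0.1398] F [ 0.33 -0.66 -6.8 ] T [ 0.01 -0.11 -0.01] gap 0.0427
t 15.76 p [ 0.5871 -0.156   0.1338] F [-0.95 -0.41 -8.52] T [ 0.03 -0.06  0.02] gap 0.0427
t 16.11 p [ 0.5871 -0.156   0.1277] F [ 1.77  0.3  -6.94] T [ 0.01 -0.01 -0.05] gap 0.0427
t 16.36 p [ 0.5871 -0.156   0.1248] F [-0.34  0.46 -7.65] T [-0.02 -0.07 -0.03] gap 0.0431
```

The ball has entered the socket with no side load. Next I'll step down and log the push, with N = Fz + 7.5.

```bash
python3 - <<'E'
from h import *
R=Rt(np.deg2rad(11.5)); z=.125;pk=0;passed=False
while z>.085:
    z-=.001
    h=move_l([.5873,-.156,z],R,feed=.02,until_force=12); s=sense(); F=s["wrist_force"];N=F[2]+7.5
    print(round(s["time_s"],2),round(z,4),s["position"].round(4),"F",F.round(1),"N",round(N,1),"T",s["ft_torque"].round(2),h)
    pk=max(pk,N)
    if pk>15 and N<pk-7: passed=True; print("catch passed?");break
    if N>28.5 or np.hypot(F[0],F[1])>10: print("stop");break
    if s["time_s"]>34: break
E
```

```text
16.61 0.124 [ 0.5873 -0.1559  0.124 ] F [-0.5 -0.1 -7.2] N 0.3 T [ 0.01 -0.02  0.01] False
16.86 0.123 [ 0.5875 -0.1558  0.1231] F [ 0.9  0.3 -5.9] N 1.6 T [ 0.16 -0.12 -0.04] False
17.11 0.122 [ 0.5876 -0.1557  0.1224] F [-1.   1.  -4.3] N 3.2 T [ 0.25 -0.07  0.01] False
17.36 0.121 [ 0.5878 -0.1558  0.1215] F [-0.   2.5 -0.9] N 6.6 T [ 0.32  0.03 -0.04] False
17.61 0.12 [ 0.5879 -0.1557  0.1207] F [-1.3  1.7  1.6] N 9.1 T [0.43 0.07 0.04] False
17.86 0.119 [ 0.588  -0.1557  0.1199] F [-1.2  1.9  5.5] N 13.0 T [ 0.56  0.2  -0.04] False
18.11 0.118 [ 0.5882 -0.1556  0.1191] F [-2.1  1.9  6.9] N 14.4 T [0.52 0.2  0.04] False
18.36 0.117 [ 0.5883 -0.1556  0.1186] F [-1.8  2.7  8.8] N 16.3 T [ 0.5   0.44 -0.01] False
18.61 0.116 [ 0.5886 -0.1556  0.118 ] F [-2.1  3.1 10.3] N 17.8 T [0.61 0.42 0.05] False
18.86 0.115 [ 0.5891 -0.1556  0.117 ] F [0.2 1.8 8. ] N 15.5 T [0.56 0.   0.03] False
19.11 0.114 [ 0.5893 -0.1555  0.1162] F [-1.2  2.7  9.4] N 16.9 T [0.54 0.19 0.04] False
19.36 0.113 [ 0.5896 -0.1555  0.1155] F [ 0.1  1.8 11.2] N 18.7 T [ 0.57  0.18 -0.02] False
19.61 0.112 [ 0.5903 -0.1553  0.1141] F [2.6 3.2 5.1] N 12.6 T [ 0.6  -0.56  0.02] False
19.86 0.111 [ 0.5904 -0.1552  0.1134] F [1.7 2.6 8.2] N 15.7 T [ 0.56 -0.27  0.05] False
20.11 0.11 [ 0.5905 -0.1553  0.1129] F [ 0.9  2.8 11.3] N 18.8 T [ 0.61 -0.03 -0.01] False
20.36 0.109 [ 0.5905 -0.1553  0.1124] F [-0.5  2.7 14.5] N 22.0 T [ 0.66  0.21 -0.02] False
20.61 0.108 [ 0.5906 -0.1552  0.1119] F [-1.1  3.2 17. ] N 24.5 T [0.62 0.48 0.02] False
20.86 0.107 [ 0.5906 -0.1553  0.1114] F [-2.8  1.9 20.9] N 28.4 T [ 0.62  0.7  -0.  ] False
21.11 0.106 [ 0.5907 -0.1552  0.111 ] F [-3.1  3.1 24.1] N 31.6 T [ 0.63  1.04 -0.06] False
stop
```

N reached 31.6 without getting home (the expected home TCP is about 0.105 under that load). I'll ease off and look.

```bash
python3 - <<'E'
from h import *
R=Rt(np.deg2rad(11.5))
move_l([.5873,-.156,.112],R,feed=.03);s=st()
shot("f",{"top":(250,110,410,260),"scene":(130,200,270,305)},5)
SY=np.deg2rad(11.5)
o=s["position"].copy();o[2]-=.051
for n,b in(("top",(270,120,370,240)),("scene",(130,200,270,305))):
    f=np.load(f"{n}_f.npz");L=coupler_pts(o,SY)
    overlay(n,f["p"],L[1:3],f"pics/of_{n}.png",b,5.5)
E
```

```text
t 21.46 p [ 0.5903 -0.1553  0.1137] F [4.08 3.68 6.7 ] T [ 0.68 -0.83  0.07] gap 0.0424
```

View pics/of_scene.png

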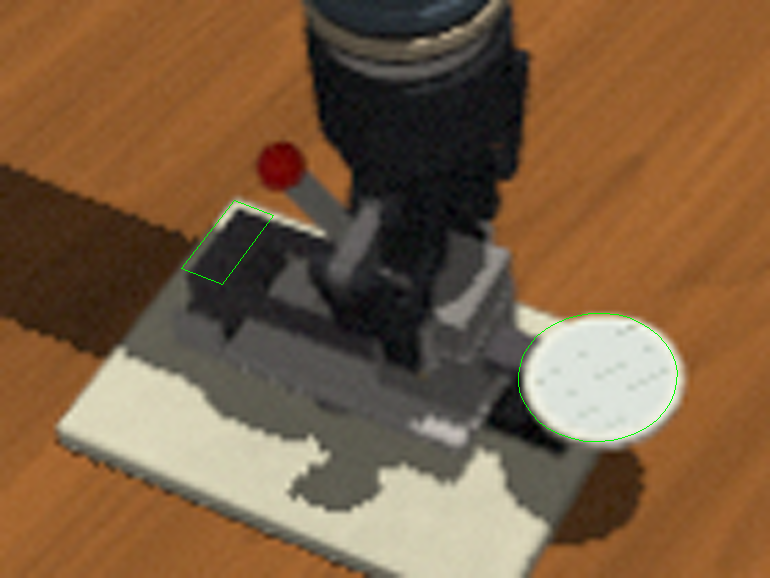

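View pics/of_top.png

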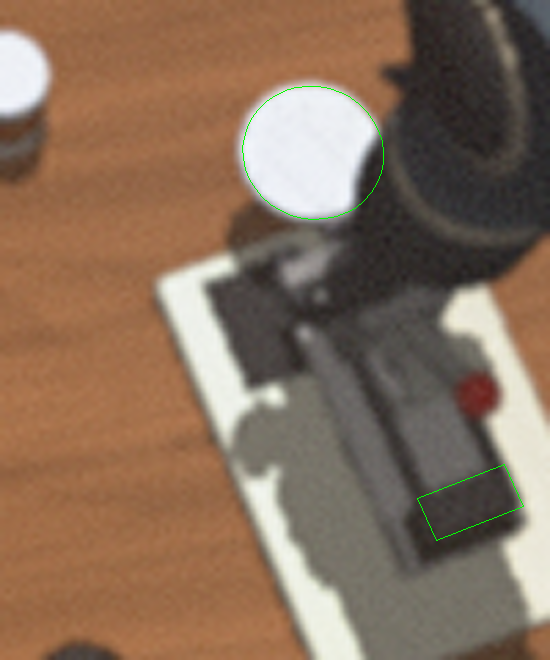

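View pics/scene_f.png

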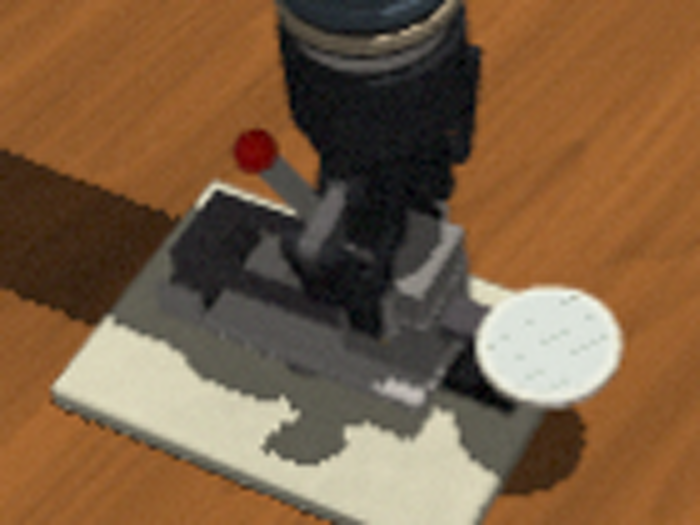

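```bash
python3 - <<'E'
from h import *
SY=np.deg2rad(11.5)
for tag,o in(("e",np.array([.5876,-.156,.1175])),("f",np.array([.5903,-.1553,.0627]))):
  for n in("top","scene"):
    f=np.load(f"{n}_{tag}.npz");W=cloud(n,f["d"]);L=(W-o)@Rz(SY)   # local coords
    pr=lambda x0,x1,y0,y1,z0,z1:L[(L[...,0]>x0)&(L[...,0]<x1)&(L[...,1]>y0)&(L[...,1]<y1)&(L[...,2]>z0)&(L[...,2]<z1)]
    P=pr(.044,.1,-.028,.028,.018,.04)
    q=least_squares(lambda q:q[0]*(P[:,0]-.072)+q[1]*P[:,1]+q[2]-P[:,2],[0,0,.03],loss='soft_l1',f_scale=.002).x
    print(tag,n,"plate slope x %.3f y %.3f z %.4f (exp .028)"%tuple(q),len(P),end=" ")
    for x0,x1 in((-.112,-.094),(-.112,-.103),(-.103,-.094)):
        T=pr(x0,x1,-.017,.017,.01,.04); print("tail %.4f n%d"%(np.median(T[:,2]) if len(T) else -1,len(T)),end=" ")
    print()
  # plate circle by colour
  for n in("top","scene"):
    f=np.load(f"{n}_{tag}.npz");p=f["p"]; c=proj(n,o+Rz(SY)@[.072,0,.028])[0];v,u=np.mgrid[:384,:512]
    m=((p.min(-1)>165)&(np.hypot(u-c[0],v-c[1])<22)).astype(np.uint8);cn=max(cv2.findContours(m,0,2)[0],key=cv2.contourArea)
    h=cv2.convexHull(cn);e=cv2.fitEllipse(h);print(n,"ellipse",np.round(e[0],2),"pred",c.round(2),np.round(e[1],1))
E
```

```text
e top plate slope x -0.000 y -0.005 z 0.0284 (exp .028) 445 tail 0.0261 n112 tail 0.0254 n55 tail 0.0265 n57 
e scene plate slope x -0.008 y 0.011 z 0.0274 (exp .028) 507 tail 0.0246 n72 tail 0.0246 n32 tail 0.0245 n40 
top ellipse [330.6  139.99] pred [331.15 140.13] [25.6 27.1]
scene ellipse [234.49 253.61] pred [236.57 251.86] [23.3 37.6]
f top plate slope x 0.018 y 0.004 z 0.0289 (exp .028) 401 tail 0.0252 n97 tail 0.0249 n44 tail 0.0258 n53 
f scene plate slope x 0.003 y 0.008 z 0.0276 (exp .028) 472 tail 0.0244 n71 tail 0.0239 n27 tail 0.0244 n44 
top ellipse [325.95 146.92] pred [326.44 147.24] [24.1 26. ]
scene ellipse [237.67 266.78] pred [238.17 267.88] [24.7 31.9]
```

The readings don't settle whether it's jammed at the catch or the tail is on a cheek. I'll measure the rest and cheeks properly from the first images and overlay them.

```bash
python3 - <<'E'
from h import *
for n in("top","scene"):
    f=np.load(n+"0.npz");W=cloud(n,f["d"]);p=f["p"].astype(int)
    near=(np.hypot(W[...,0]-.487,W[...,1]+.177)<.045)
    dk=near&(p.max(-1)<75)&(W[...,2]>.05)&(W[...,2]<.068)
    P=W[dk];r=cv2.minAreaRect(P[:,:2].astype(np.float32)*1000)
    print(n,"rest",len(P),P.mean(0).round(4),"medz",np.median(P[:,2]).round(4),np.round(r[0],1),np.round(r[1],1),round(r[2],1))
    # deck (carriage) points
    L=(W-[.5873,-.156,0])@Rz(np.deg2rad(11.5))
    dm=(L[...,0]>-.085)&(L[...,0]<-.02)&(np.abs(L[...,1])<.045)&(W[...,2]>.03)&(W[...,2]<.075)
    P=L[dm]; print("  deck",len(P),"z",np.median(P[:,2]).round(4),"y range pct",np.percentile(P[:,1],[2,98]).round(4))
    for a,b in((-.085,-.06),(-.06,-.04),(-.04,-.02)):
        q=P[(P[:,0]>a)&(P[:,0]<b)];print("   ",a,"ymid",np.mean(np.percentile(q[:,1],[4,96])).round(4),np.percentile(q[:,1],[4,96]).round(4))
    # plate edges yaw
    w=(p.min(-1)>140)&(np.hypot(W[...,0]-.543,W[...,1]+.165)<.15)&(W[...,2]<.026)
    m=np.zeros((384,512),np.uint8);m[w]=1
    cn=max(cv2.findContours(m,0,1)[0],key=cv2.contourArea)[:,0];h=cv2.approxPolyDP(cv2.convexHull(cn),4,True)[:,0]
    C=np.array([at_z(n,q,.016) for q in h]);print("  corners",C[:,:2].round(4).tolist(),len(h))
    SYs=[.2]
    Ls=stand_pts((.5873,-.156),np.deg2rad(11.5),.097)
    b=np.array([.5873,-.156,0]);R=Rz(np.deg2rad(11.5))
    for y in(.025,-.025): Ls.append(np.array([(-.114,y,.067),(-.09,y,.067)])@R.T+b)
    Ls.append(np.array([(-.161,-.075,.016),(.059,-.075,.016),(.059,.075,.016),(-.161,.075,.016),(-.161,-.075,.016)])@R.T+b)
    overlay(n,f["p"],Ls,f"pics/og_{n}.png",(270,140,400,255) if n=="top" else (130,225,260,320),6)
E
```

```text
top rest 123 [ 0.4852 -0.1785  0.0598] medz 0.06 [ 485.  -178.7] [18.3 43.1] 11.4
  deck 584 z 0.0535 y range pct [-0.0272  0.0286]
    -0.085 ymid 0.0011 [-0.026   0.0281]
    -0.06 ymid 0.0011 [-0.0262  0.0284]
    -0.04 ymid 0.0014 [-0.0257  0.0284]
  corners [[0.6591, -0.2162], [0.4506, -0.2559], [0.4221, -0.1157], [0.6326, -0.074]] 4
scene rest 161 [ 0.4883 -0.1725  0.0579] medz 0.0579 [ 487.6 -175.1] [26.  51.4] 8.6
  deck 556 z 0.0518 y range pct [-0.0293  0.027 ]
    -0.085 ymid -0.0015 [-0.0289  0.0259]
    -0.06 ymid -0.0016 [-0.0291  0.0259]
    -0.04 ymid -0.0027 [-0.0287  0.0233]
  corners [[0.4268, -0.1185], [0.6313, -0.0749], [0.6637, -0.2147], [0.4543, -0.2563]] 4
```

View pics/og_top.png

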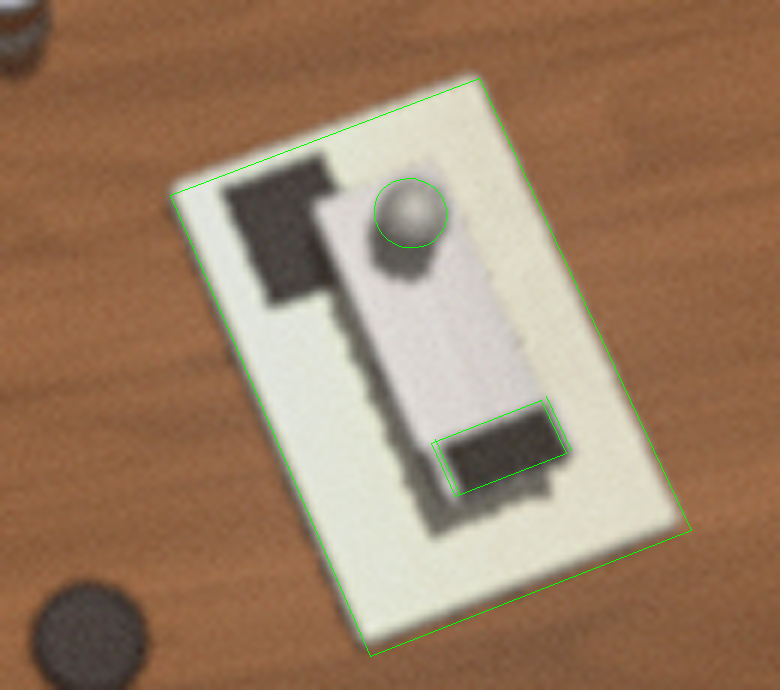

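View pics/og_scene.png

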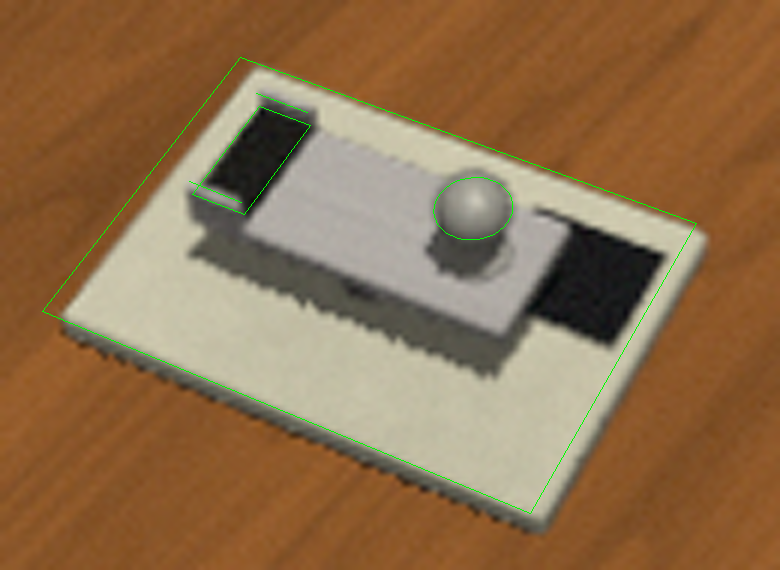

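Stand yaw, ball height (0.097) and rest height (0.059) all agree with the images. What's wrong is that the block crept about 3 mm in +x as the arm gave under load, so one catch probably bottomed. I'll lift back to the free zone, find the socket centre by feeling the walls, and then press while holding the measured xy.

```bash
python3 - <<'E'
from h import *
SY=np.deg2rad(11.5);R=Rt(SY);E=Rz(SY)
c=np.array([.5873,-.156,.1255])
move_l(c,R,feed=.04);sleep(.2);st()
res={}
for k in(0,1):
    for sg in(1,-1):
        h=move_l(c+E[:,k]*sg*.0045,R,feed=.015,until_force=5);s=sense()
        d=(s["position"]-c)@E
        res[k,sg]=d[k];print(k,sg,h,"d",d.round(4),"Floc",(s["wrist_force"]@E).round(1))
        move_l(c,R,feed=.03)
    m=(res[k,1]+res[k,-1])/2;print("axis",k,"mid",round(m,4),"width",round(res[k,1]-res[k,-1],4))
sleep(.1);st()
E
```

```text
t 22.25 p [ 0.5861 -0.1564  0.1245] F [-0.15 -0.22 -7.94] T [ 0.19  0.03 -0.01] gap 0.0426
0 1 False d [ 0.0046 -0.0001  0.    ] Floc [-0.1  0.1 -7.8]
0 -1 False d [-0.0041  0.0001  0.0002] Floc [ 1.7  0.5 -8.3]
axis 0 mid 0.0002 width 0.0087
1 1 True d [-0.0009  0.0014 -0.0011] Floc [ 2.1 -1.6 -4.1]
1 -1 True d [-0.0015 -0.0003 -0.0022] Floc [ 1.6  1.9 -5.4]
axis 1 mid 0.0006 width 0.0017
t 25.0 p [ 0.5868 -0.1564  0.1249] F [-0.11  0.14 -7.51] T [ 0.04 -0.05  0.02] gap 0.0431
```

```bash
cat > tilt.py <<'E'
from h import *
SY=np.deg2rad(11.5)
def tilt(tag,n="scene",o=None):
    f=np.load(f"{n}_{tag}.npz");W=cloud(n,f["d"]);L=(W-o)@Rz(SY)
    pr=lambda x0,x1,y0,y1,z0,z1:L[(L[...,0]>x0)&(L[...,0]<x1)&(L[...,1]>y0)&(L[...,1]<y1)&(L[...,2]>z0)&(L[...,2]<z1)]
    P=pr(.046,.098,-.026,.026,.012,.045)
    q=least_squares(lambda q:q[0]*(P[:,0]-.072)+q[1]*P[:,1]+q[2]-P[:,2],[0,0,.03],loss='soft_l1',f_scale=.002).x
    T=pr(-.112,-.093,-.017,.017,.005,.045)
    e=W[(f["p"].min(-1)>165)&(np.abs(L[...,0]-.072)<.05)&(np.abs(L[...,1])<.045)&(np.abs(L[...,2]-.028)<.012)]
    el=(e-o)@Rz(SY)
    print(tag,n,"plate slope %.3f %.3f z %.4f"%tuple(q),"tail z %.4f n%d"%(np.median(T[:,2]),len(T)),"plate ctr local",((np.percentile(el[:,:2],2,axis=0)+np.percentile(el[:,:2],98,axis=0))/2).round(4))
E
python3 - <<'E'
from tilt import *
R=Rt(SY);E=Rz(SY);c=np.array([.5873,-.156,.1255])
for tag,dx in(("g1",.0045),("g2",-.0045),("g0",0)):
    move_l(c+E[:,0]*dx,R,feed=.03);sleep(.15);s=st()
    shot(tag,{"top":(250,110,410,260),"scene":(130,200,270,305)},5.5)
    o=s["position"].copy();o[2]-=.051
    for n in("top","scene"):tilt(tag,n,o)
a=np.vstack([cv2.imread("pics/scene_g1.png")[:,:400],]);
x=np.hstack([cv2.imread("pics/scene_g1.png")[100:550,130:530],cv2.imread("pics/scene_g2.png")[100:550,130:530]]);cv2.imwrite("pics/g12.png",x)
E
```

```text
t 25.45 p [ 0.5916 -0.1551  0.1254] F [ 0.1   0.61 -7.35] T [ 0.06  0.   -0.01] gap 0.0428
g1 top plate slope -0.002 0.005 z 0.0286 tail z 0.0260 n110 plate ctr local [0.073  0.0015]
g1 scene plate slope 0.001 0.010 z 0.0273 tail z 0.0247 n82 plate ctr local [0.0742 0.0001]
t 26.15 p [ 0.5832 -0.1568  0.1257] F [ 1.03  0.5  -7.35] T [ 0.13 -0.57 -0.02] gap 0.0428
g2 top plate slope 0.005 0.001 z 0.0286 tail z 0.0259 n109 plate ctr local [0.073  0.0011]
g2 scene plate slope -0.008 0.012 z 0.0273 tail z 0.0243 n77 plate ctr local [ 0.0741 -0.0001]
t 26.7 p [ 0.5869 -0.1562  0.1253] F [-0.17  0.16 -7.35] T [ 0.01 -0.07  0.03] gap 0.043
g0 top plate slope 0.001 0.009 z 0.0281 tail z 0.0260 n107 plate ctr local [0.0726 0.0013]
g0 scene plate slope -0.005 0.010 z 0.0271 tail z 0.0250 n76 plate ctr local [0.0742 0.0004]
```

View pics/g12.png

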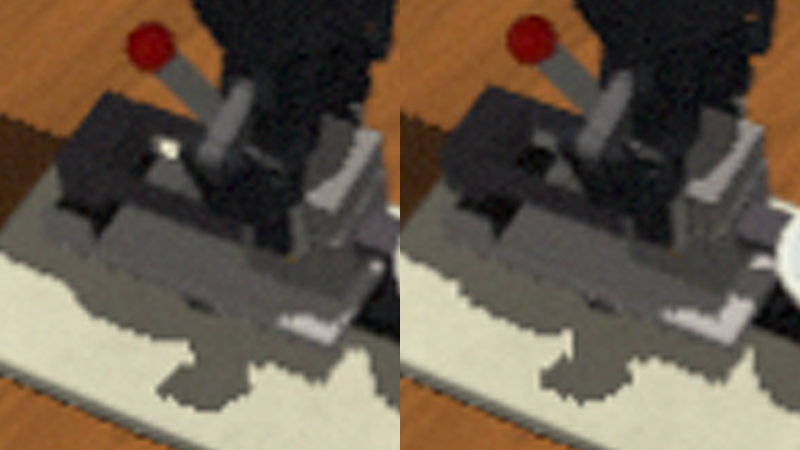

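```bash
python3 - <<'E'
from h import *
g=lambda t:cv2.cvtColor(np.load(f"scene_{t}.npz")["p"],cv2.COLOR_RGB2GRAY).astype(np.float32)
A,B,C=g("g1"),g("g2"),g("g0")
def pc(n,u0,v0,u1,v1):
    for nm,(X,Y) in dict(g1g0=(A,C),g2g0=(B,C)).items():
        best=cv2.phaseCorrelate(Y[v0:v1,u0:u1].copy(),X[v0:v1,u0:u1].copy(),cv2.createHanningWindow((u1-u0,v1-v0),cv2.CV_32F));print(n,nm,np.round(best[0],2),round(best[1],2))
# 5.5x crop coords offset
pc("nearcheek/deck",160,252,200,284)
pc("deck front edge",205,268,232,290)
pc("white plate edge",134,270,190,304)
pc("knob",172,215,192,235)
big=[cv2.resize(np.load(f"scene_{t}.npz")["p"][235:300,150:225,::-1],None,fx=5.3,fy=7,interpolation=cv2.INTER_CUBIC) for t in("g1","g2")]
cv2.imwrite("pics/g12b.png",np.hstack(big))
print(proj("scene",[[.5873,-.156,.082],[.5917,-.155,.082]]))
E
```

```text
nearcheek/deck g1g0 [ 0.26 -0.01] 1.01
nearcheek/deck g2g0 [-0.84 -0.32] 0.91
deck front edge g1g0 [ 1.14 -0.22] 0.95
deck front edge g2g0 [-0.56 -0.04] 1.1
white plate edge g1g0 [1.49 0.22] 0.54
white plate edge g2g0 [-0.91 -0.29] 0.9
knob g1g0 [0.7  0.71] 0.61
knob g2g0 [-0.79 -0.35] 0.98
[[208.40709538 259.23188339]
 [210.1782312  259.85054227]]
```

View pics/g12b.png

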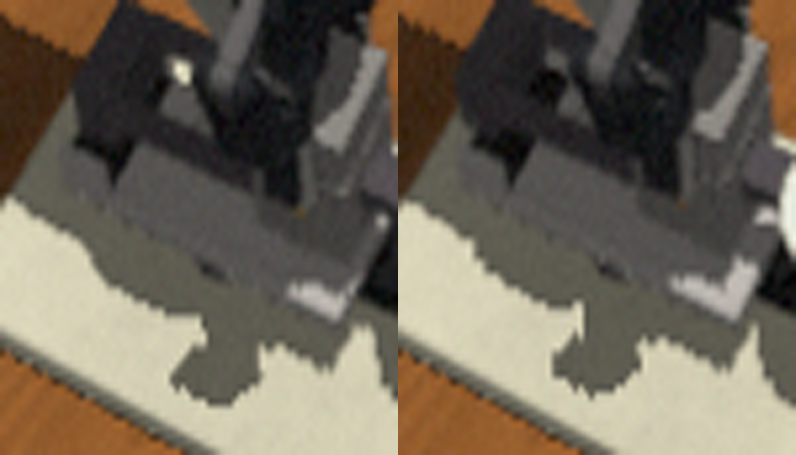

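Moving ±4.5 mm in x meets no wall at this depth, so the coupler must hit the socket wall higher up. The plate shows the coupler 1–2 mm ahead of the TCP, and compliance added about 3 mm. I'll re-aim at x≈0.5858 and press while servoing on the measured xy.

```bash
cat > press.py <<'E'
from h import *
def press(tx,ty,z,zmin,cx=None,cy=None,Nmax=28,dz=.001,W=7.5,tend=45):
    R=Rt(np.deg2rad(11.5)); cx=tx if cx is None else cx; cy=ty if cy is None else cy; pk=0
    while z>zmin:
        z-=dz
        move_l([cx,cy,z],R,feed=.02,until_force=12);s=sense();F=s["wrist_force"];p=s["position"];N=F[2]+W
        print(round(s["time_s"],2),"cmd",np.round([cx,cy,z],4),"p",p.round(4),"F",F.round(1),"N",round(N,1))
        pk=max(pk,N)
        if pk>15 and N<pk-7: print("DROP")
        if N>Nmax: print("STOP");break
        if s["time_s"]>tend: break
        cx=np.clip(cx-.8*(p[0]-tx),tx-.007,tx+.007); cy=np.clip(cy-.6*(p[1]-ty),ty-.004,ty+.004)
    return cx,cy,z
E
python3 - <<'E'
from press import *
R=Rt(np.deg2rad(11.5))
move_l([.5858,-.156,.1255],R,feed=.03)
print(press(.5858,-.156,.1245,.107,Nmax=24))
E
```

```text
27.3 cmd [ 0.5858 -0.156   0.1235] p [ 0.586  -0.156   0.1235] F [ 0.7 -0.7 -5.8] N 1.7
27.55 cmd [ 0.5856 -0.156   0.1225] p [ 0.586  -0.156   0.1229] F [-0.1 -0.1 -3.7] N 3.8
27.8 cmd [ 0.5855 -0.156   0.1215] p [ 0.586  -0.156   0.1221] F [ 0.6  0.1 -1.3] N 6.2
28.05 cmd [ 0.5853 -0.156   0.1205] p [ 0.586  -0.156   0.1213] F [0.9 1.  2.6] N 10.1
28.3 cmd [ 0.5851 -0.156   0.1195] p [ 0.586  -0.156   0.1205] F [0.7 0.2 5.4] N 12.9
28.55 cmd [ 0.5849 -0.156   0.1185] p [ 0.5861 -0.156   0.1199] F [0.6 0.3 6.7] N 14.2
28.8 cmd [ 0.5847 -0.156   0.1175] p [ 0.5861 -0.1559  0.1194] F [-0.7  0.1  8.6] N 16.1
29.05 cmd [ 0.5844 -0.1561  0.1165] p [ 0.5861 -0.1559  0.1189] F [-1.7 -0.3 11.6] N 19.1
29.3 cmd [ 0.5842 -0.1562  0.1155] p [ 0.5862 -0.1559  0.1182] F [-1.2  1.  11.7] N 19.2
29.55 cmd [ 0.5838 -0.1562  0.1145] p [ 0.5862 -0.1559  0.1177] F [-1.2 -0.2 14.9] N 22.4
29.8 cmd [ 0.5835 -0.1563  0.1135] p [ 0.5864 -0.1559  0.1169] F [ 0.5  1.  14.6] N 22.1
30.05 cmd [ 0.5831 -0.1563  0.1125] p [ 0.5865 -0.1559  0.116 ] F [ 0.6  0.7 12.8] N 20.3
30.3 cmd [ 0.5825 -0.1564  0.1115] p [ 0.5865 -0.1558  0.1148] F [3.  0.6 9.1] N 16.6
30.55 cmd [ 0.582  -0.1565  0.1105] p [ 0.5864 -0.1558  0.1134] F [4.7 0.7 4.8] N 12.3
DROP
30.8 cmd [ 0.5814 -0.1566  0.1095] p [ 0.5862 -0.1558  0.1119] F [7.6 0.6 1.4] N 8.9
DROP
31.05 cmd [ 0.5811 -0.1567  0.1085] p [ 0.5858 -0.156   0.1104] F [8.5 0.8 0.5] N 8.0
DROP
31.3 cmd [ 0.5811 -0.1567  0.1075] p [ 0.5858 -0.1559  0.1094] F [9.2 0.8 1.3] N 8.8
DROP
31.55 cmd [ 0.5811 -0.1568  0.1065] p [ 0.5858 -0.1559  0.1088] F [8.1 0.3 3.5] N 11.0
DROP
(np.float64(0.5811337489372647), np.float64(-0.15681018329112123), 0.10649999999999998)
```

The catch passed: the push peaked at 22.4 N, then fell to 8 N. I'll take out the side offset and press on to confirm the roof is on the ball.

```bash
python3 - <<'E'
from press import *
R=Rt(np.deg2rad(11.5))
z=.1065;cx=.5850
while z>.1005:
    move_l([cx,-.156,z],R,feed=.02,until_force=12);s=sense();F=s["wrist_force"];N=F[2]+7.5
    print(round(s["time_s"],2),z,s["position"].round(4),F.round(1),"N",round(N,1))
    if N>21: break
    z-=.001
E
```

```text
31.9 0.1065 [ 0.5862 -0.1559  0.1078] [ 0.7 -0.2  6.6] N 14.1
32.15 0.1055 [ 0.5862 -0.1559  0.1073] [-0.8 -0.3 10.8] N 18.3
32.4 0.1045 [ 0.5863 -0.1559  0.1069] [-1.2 -0.3 12.9] N 20.4
32.65 0.1035 [ 0.5863 -0.1559  0.1064] [-1.9 -0.1 16.9] N 24.4
```

It's home: under 24 N the TCP is at 0.1064, which is 0.110 unloaded, matching the ball height. Now I'll unload, release, and press the handle down.

```bash
python3 - <<'E'
from h import *
SY=np.deg2rad(11.5);R=Rt(SY)
move_l([.5858,-.156,.1083],R,feed=.03);s=st()
command_gripper(.07);s=st()
p=s["position"];p=np.array([.5858,-.156,p[2]])
move_l([.5858,-.156,.165],R,feed=.12)
move_l([.5858,-.156,.24],R,feed=.25);st()
shot("h",{"top":(250,110,410,260),"scene":(130,190,270,295)},5.5)
E
```

```text
t 32.96 p [ 0.5862 -0.156   0.1084] F [2.67 0.37 3.65] T [-0.15 -0.15  0.09] gap 0.0429
t 33.34 p [ 0.5853 -0.156   0.1078] F [-0.6  -0.07  0.8 ] T [-0.03  0.    0.02] gap 0.0699
t 34.42 p [ 0.5856 -0.156   0.2399] F [-0.56 -0.28 -0.07] T [ 0.02  0.01 -0.06] gap 0.07
```

View pics/scene_h.png

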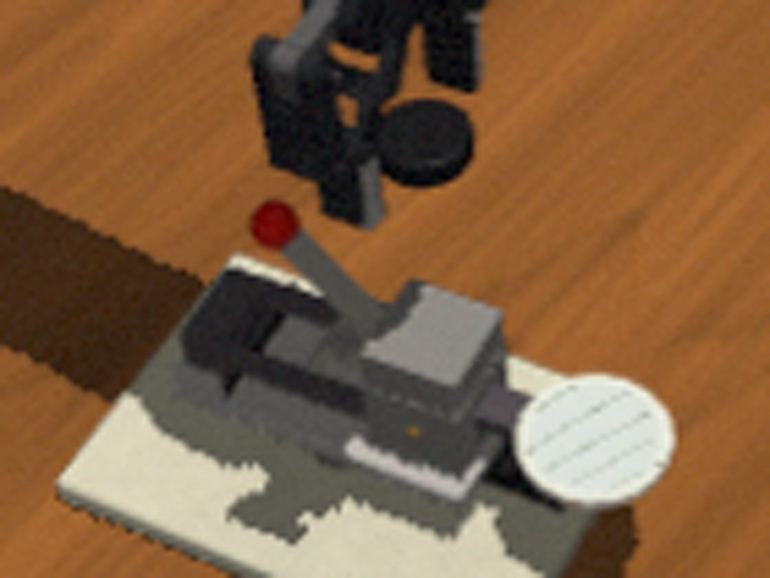

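```bash
python3 - <<'E'
from tilt import *
o=np.array([.5868,-.156,.059])
for n in("top","scene"):
    tilt("h",n,o)
    f=np.load(f"{n}_h.npz");W=cloud(n,f["d"]);p=f["p"].astype(int)
    red=(p[...,0]>90)&(p[...,1]<55)&(p[...,2]<55)&(W[...,2]>.1)&(np.hypot(W[...,0]-.52,W[...,1]+.17)<.06)
    P=W[red];print("knob local",((P-o)@Rz(SY)).mean(0).round(4),len(P))
    m,r,k=toprect(W,(.5868,-.156),.112,.125,.04);print("block top",m.round(4),k)
E
```

```text
h top plate slope -0.005 0.006 z 0.0272 tail z 0.0256 n108 plate ctr local [0.0741 0.0011]
knob local [-0.0694  0.0025  0.0987] 32
block top [ 0.5821 -0.1563  0.118 ] 315
h scene plate slope -0.007 -0.001 z 0.0258 tail z 0.0241 n77 plate ctr local [0.0735 0.0006]
knob local [-0.0642 -0.0038  0.0956] 58
block top [ 0.5866 -0.158   0.1168] 371
```

The stage sits level with its tail between the cheeks, and the block top at 0.117–0.118 m puts the underside at the rest. Pressing the handle down next.

```bash
python3 - <<'E'
from h import *
SY=np.deg2rad(11.5);R=Rt(SY);o=np.array([.5872,-.156,.058])
def kn(th,ex=0.0):
    a=th+np.arctan2(6,64);r=.0643
    return o+Rz(SY)@np.array([-.028-r*np.cos(a),0,.042+r*np.sin(a)+.035+ex])
command_gripper(.0,30)
move_l(kn(.8,.03),R,feed=.2);st()
move_l(kn(.84,.004),R,feed=.1,until_force=8);st()
for th in(.7,.55,.4,.25,.12,.0):
    h=move_l(kn(th),R,feed=.06,until_force=10);s=st()
    if h:
        print("hit at",th)
        if th>.0: break
E
```

```text
t 35.69 p [ 0.5209 -0.1698  0.2157] F [-0.3  -0.34 -0.76] T [-0.03 -0.01  0.  ] gap -0.0002
t 36.08 p [ 0.5228 -0.1687  0.1903] F [-0.58 -0.52 -0.26] T [ 0.01 -0.01 -0.04] gap -0.0001
t 36.43 p [ 0.515  -0.1708  0.1807] F [ 0.41 -0.44  0.14] T [0.02 0.06 0.01] gap -0.0004
t 36.74 p [ 0.5091 -0.172   0.1735] F [-0.87 -0.61 -0.37] T [-0.07  0.13 -0.04] gap 0.0002
t 37.05 p [ 0.5044 -0.1728  0.1653] F [0.29 0.07 0.5 ] T [ 0.03 -0.02 -0.01] gap -0.0001
t 37.36 p [ 0.5006 -0.1734  0.1564] F [ 0.56 -0.06 -0.17] T [ 0.03 -0.04  0.01] gap 0.0002
t 37.65 p [ 0.4981 -0.174   0.1482] F [-0.8  -0.27  0.61] T [-0.02 -0.01 -0.02] gap -0.0
t 37.92 p [ 0.4972 -0.1744  0.1409] F [0.67 0.02 1.37] T [-0.06  0.01  0.01] gap -0.0003
```

```bash
python3 - <<'E'
from h import *
R=Rt(np.deg2rad(11.5))
p=np.array([.4970,-.1744,.1409])
for i in range(10):
    p[2]-=.001; move_l(p,R,feed=.02,until_force=9); s=st()
    if s["wrist_force"][2]>13: break
shot("i",{"top":(250,110,410,260),"scene":(130,190,270,295)},5.5)
E
```

```text
t 38.17 p [ 0.4972 -0.1745  0.1402] F [-1.19 -0.26  5.07] T [-0.06  0.17 -0.09] gap -0.0004
t 38.42 p [ 0.4972 -0.1745  0.1395] F [-1.74 -0.52  8.18] T [-0.04  0.4   0.04] gap -0.0001
t 38.67 p [ 0.4972 -0.1745  0.1389] F [-2.93  0.89 11.15] T [-0.05  0.6   0.02] gap -0.0
t 38.92 p [ 0.4972 -0.1746  0.1383] F [-3.4   0.15 13.66] T [-0.04  0.87 -0.01] gap 0.0001
```

View pics/scene_i.png

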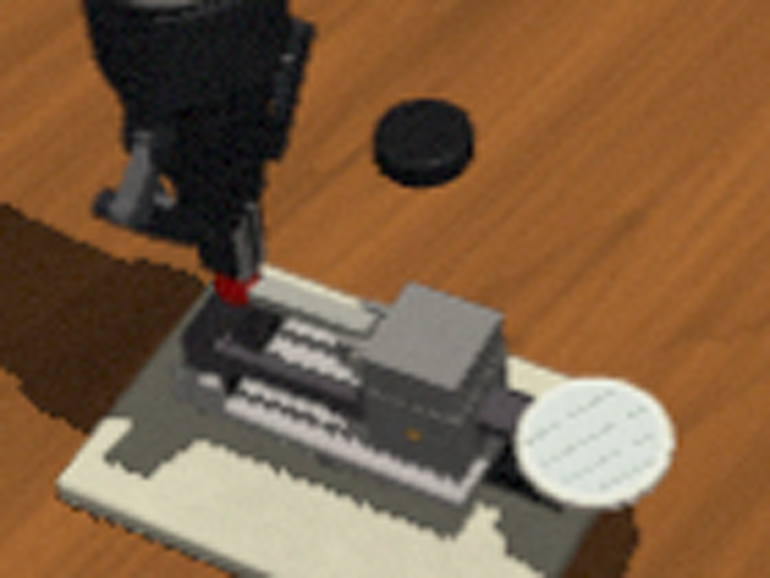

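The handle is down. The stop was felt at fingertip height 0.116, exactly the knob-top height at angle 0. I'll retract and check.

```bash
python3 - <<'E'
from tilt import *
R=Rt(np.deg2rad(11.5))
move_l([.4972,-.1745,.20],R,feed=.12)
movep([.42,-.10,.32],R); sleep(.3);st()
shot("j",{"top":(250,110,410,260),"scene":(130,190,270,295)},5.5)
o=np.array([.5872,-.156,.058])
for n in("top","scene"):
    tilt("j",n,o)
    f=np.load(f"{n}_j.npz");W=cloud(n,f["d"]);p=f["p"].astype(int)
    print("knob",sphere(W,o+Rz(SY)@[-.092,0,.048],.010,.005))
print("expected knob",(o+Rz(SY)@[-.092,0,.048]).round(4))
cv2.imwrite("pics/scene_j_full.png",cv2.resize(np.load("scene_j.npz")["p"][:,:,::-1],(800,600)))
E
```

```text
t 40.68 p [ 0.42   -0.1005  0.319 ] F [ 0.57  0.42 -0.23] T [-0.01  0.01  0.01] gap 0.0
j top plate slope -0.003 -0.011 z 0.0280 tail z 0.0267 n6 plate ctr local [0.0713 0.0011]
knob (array([ 0.5171829 , -0.17222016,  0.10334528]), 49, np.float64(0.002272515229099717))
j scene plate slope -0.007 0.011 z 0.0268 tail z 0.0251 n49 plate ctr local [0.073  0.0011]
knob (array([ 0.50031363, -0.17466594,  0.10555526]), 68, np.float64(0.001700233655557203))
expected knob [ 0.497  -0.1743  0.106 ]
```

View pics/scene_j.png

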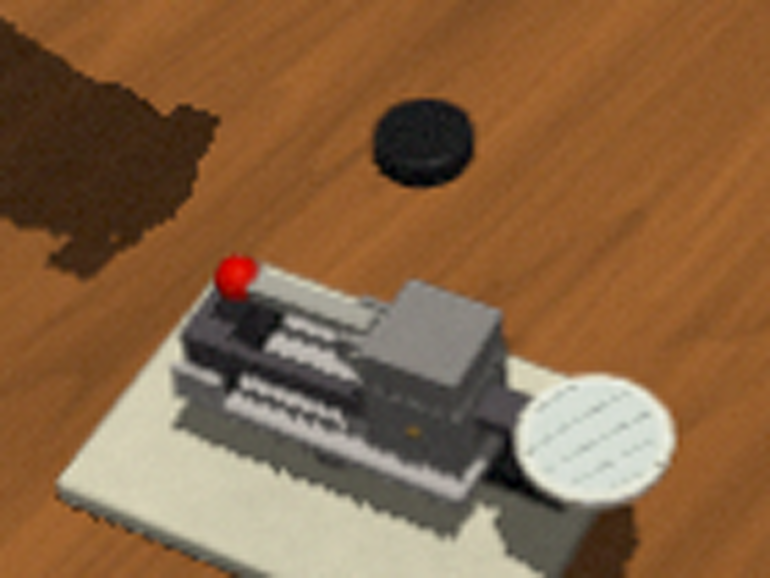

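View pics/scene_j_full.png

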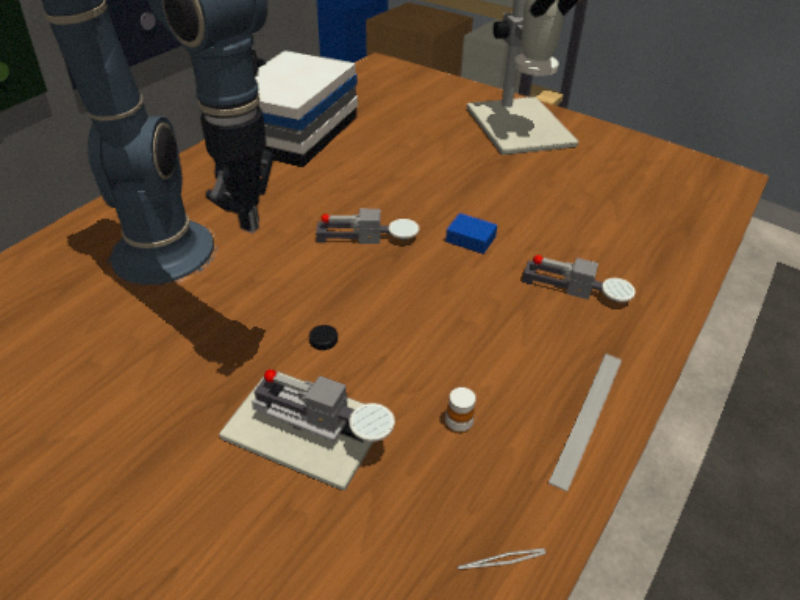

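The handle lies level (knob z 0.1056, expected 0.106), the stage is level and home, and the bystanders haven't moved. The top-view knob fit is off because the arm hides the knob there. Handing in.

```bash
python3 - <<'E'
from h import *
finish_job();st()
E
```

```text
the job is handed in; nothing more can be done
the job is handed in; nothing more can be done
```

The specimen stage is mounted on the white foot and its handle is locked down; I handed it in at about 41 s of the 64 s allowed. I used the coupler farthest to the robot's right and raised its handle to about 0.84 rad before lifting it.

**First press:** the first press jammed. The arm gave sideways about 3 mm under load, and the push on the foot reached about 31.6 N, just under the 33 N limit. I backed off, re-aimed, and pressed again while correcting the side drift.

**Second press:** the push peaked at 22.4 N, then fell to about 8 N as the catch let go. It then rose firmly to 24.4 N at the height expected for home, so I took the roof to be resting on the ball.

**Last checks:**
- **Stage:** it sits level to within about 0.5°, with the tail between the cheeks. The block's top was 117–118 mm above the desk, which puts the underside at the rest within 1–2 mm.
- **Handle:** I felt it stop at its fully-down height, with about 14 N on the knob. Afterwards the scene camera put the knob at 105.6 mm, against 106 mm expected.
- **Bystanders:** the lens cap, jar and slide box look unmoved in the final picture.

**Disagreements:**
- The top camera's last reading of the knob was off by 20 mm. I think the arm was blocking that view and did not rely on it.
- Before the second press, feeling for the socket walls gave no usable centre: nothing within 4.5 mm in x, and doubtful contacts in y. I aimed from the cameras instead.

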